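# Lock the bayonet oil filler cap onto the rocker cover

## Robot

A 6-joint arm with a two-finger parallel gripper is mounted at the origin on the work surface. World frame = base frame: x ahead of the robot, y to its left, z up, the work surface at z = 0. Lengths are in m, angles in degrees, forces in N, time in s.
With the tool pointing down it reaches from about 0.35 to 0.875 m from the base axis. Payload 4.2 kg.
Tool frame: the origin (TCP) lies at the very end of the fingers, on their centre line; the grasp point (between the pads) lies 19 mm behind it; z points along the fingers, y is the line along which they close (so a half turn about z gives the same grasp; the last joint's range is limited). The gripper opens to 87 mm and grips with 3 to 60 N. Pads are 19 mm wide; open, the fingers measure 117 mm over their backs; the gripper's body (75 mm by 190 mm) begins 51 mm behind the grasp point.
Start: joints at [-57.147, 22.042, 0.453, 0, -68.411, -14.817], TCP at [0.194, -0.594, 0.188] pointing down, gripper open.
Joint ranges: [-179.83, 179.83], [-69.29, 118.12], [-61.27, 80.66], [-181.25, 117.63], [-171.15, -9.14], [-177.46, 177.46]. Speed limits (degrees/s): [159.86, 159.86, 180, 180, 180, 180].

## Interface

Orientations are given as a 3x3 rotation matrix whose columns are the frame's x, y, z axes.
In Python, from station import sense, cams, r gives the robot as it stands. The module is installed in compiled form; this text tells all that it offers.
- The arm moves only by the tool step_arm, never from a script. Its argument "targets" is text: rows parted by semicolons, each of 4 numbers parted by spaces: the shift along the tool's x, y, z in cm, then the turn about the tool's z in degrees. In form: x y z turn; .... A call has 1 to 12 rows; each row shifts and turns the commanded pose from where the row before left it, along the tool's axes as they then stand; what a row does not reach is not made up. A row lasts 1/12 s, in which the tool goes at most 41.7 mm and 7.16 degrees, less where a joint would pass 70% of its speed; a pose out of reach is approached as far as the arm can. A call with a gripper value outside its range is refused whole. "claw" is the finger opening in cm, from 0 to 8.7, set as the call begins (left out, the last holds). The fingers move at their own pace and stop on an object; the grip force is fixed at half the most. Time passes only in rows, so rows that do not move let the fingers close. It gives the time, the measured TCP pose, the force, the opening and the grip force at its end, in the units of the state.
- sense(): the state, without advancing time (a new reading comes with each control period).
- cams.capture(name): name is "side" or "top" or "wrist"; returns a dict with "frame" (400x640x3 uint8, blue, green, red), "vertical_fov" (degrees; the focal length in pixels is half the picture's height over the tangent of half this angle, whatever the lens; pixels are square), "cx", "cy" (the principal point, pixels), "eye" and "rotation" of the camera in the world; the wrist camera has in their place "tool_from_camera" (4x4, takes a point from camera to tool coordinates, whose origin is the TCP and whose axes are the flange's). Camera axes: x right, y down, z forward; pixel columns grow to the right and rows downward; lengths in m; the calibration is good to about 2 mm. A picture is of the moment at which its call begins: read the wrist's pose just before it. There is no depth.
- r.finish_job(): hands the job in; it is judged then, once.
The state is a dict: "time_s": time; "joints": joint angles; "joint_velocities": joint speeds; "effort": joint torques, N m; "tcp_pos": TCP position; "ee_rot": TCP orientation; "wrist_force": force on the tool from outside, world axes, zero at the start; "moment": the same for the moment, N m; "gripper_width": opening from 0.0 (shut) to 1.0 (fully open); "gripper_force": force on a finger pad.
Only numpy, scipy, OpenCV 4.12 (cv2) and the standard library are available. Lean on these libraries where they do the work, as an engineer would, in place of code of your own. Each camera call takes 0.05 s, during which the arm holds its last target. There are 200 camera calls.

## Task

Fit the oil filler cap to the neck of the engine head: let its two lugs into the collar's slots, press it down against the spring, twist it clockwise (seen from above) until the lugs stand at the end of their travel and spring up into the locking pockets, then let go so that the cap stays locked. Be gentle: never load the cap against the engine with more than about 50 N, and leave the bottle, the spray can and the wrench where they are.

Things in the scene. Friction and masses are not known exactly. Their poses are not given: they have to be found in the camera images.
- engine_head: Steel cylinder head with aluminium rocker cover, fixed. Origin on the bench below the filler neck's axis, z up, y along the head. Reaches 100 mm either way in x, -265 to +85 mm in y; cover top 135 mm high, plugs on it 141. Filler neck: 68 mm outside diameter, rim 165 mm high; in its mouth, flush with the rim, a steel collar with bore 34.6 mm.
- neck (a point): On the neck's axis at the collar's top, 165 mm up; axes as engine_head. Collar: two opposite slots through it, 15 mm wide, out to 27 mm from the axis. Their line is NOT quite this x axis: the collar sits turned by an unknown angle up to 0.35 rad (20 deg) either way, and stays so. Nose of the cap fits the bore with 1.5 mm play each side.
- pocket_level (a point): On the neck's axis, 3 mm below the collar's top: level of the locking pockets' roof. Below the slots the lugs turn only clockwise (from above): under a land, underside 5.5 mm below the collar's top, then from about 0.95 rad past the slots' centre line they stand free under the pockets; solid stop at about 1.25 rad.
- spring_top (a point): On the neck's axis, 9 mm below the collar's top: top of the free sprung plate in the bore (fixed point, does not follow the plate). The plate pushes the cap's nose up: about 5 N at first touch and 0.8 N more per mm, 12 mm of travel. A cap that is not locked is pushed back up to here.
- cap: Grey plastic cap, 60 mm high, 0.1 to 0.2 kg, standing on its nose. Origin: centre of nose's underside, z up. Cap origin relative to the collar's top: lugs lying on the collar -7 mm; lugs in the slots, on the free spring -9; lugs clear below the land -17.5 or lower; disc on the rim -20; locked about -15. Half a turn changes nothing: both ends alike.
- cap_lugs (a point): On the cap's axis, 9.5 mm above its origin: mid height of two opposite steel lugs lying along the cap's x axis, 5 mm thick (7 to 12 mm above the origin), 10 mm wide, 48 mm over the tips. Nose below and stem above: 31.6 mm diameter, foot tapered to 25.6 mm over 3 mm.
- cap_grip (a point): Centre of the cap's grip bar, 45 mm above its origin. The bar lies along the cap's x axis, in line with the lugs: 46 mm long, 14 mm thick, from 30 to 60 mm above the origin. Below it a disc of 60 mm diameter, 20 to 30 mm above the origin (the rubber gasket under the disc gives way freely).
- oil_bottle: Yellow oil bottle, 68 mm diameter, 140 mm high, standing; origin at its underside's centre. Bystander.
- spray_can: Spray can, 56 mm diameter, 160 mm high, standing; origin at its underside's centre. Bystander.
- wrench: Steel wrench 200 mm long lying flat along its x axis. Bystander.
Things that resemble listed ones, but are neither listed nor needed, are in the scene too. Several things look just like the cap: the one meant starts farthest from the robot's base.

How it is judged:
By the outcome, as a careful person would: the job done as asked, in the order asked, and still so for the second after the job is handed in, with the robot touching nothing.
It also fails if it takes over 67 s, if anything falls off the work surface, if the arm or the gripper's body presses on something with over 40 N, if the wrist force passes 120 N, or if a joint passes its speed limit or range.

## Working session

There is one attempt and no reset: what is moved stays moved. The work goes in short steps, Python scripts to look and compute and a tool call to move; the robot and the scene stay as the last step left them, time stands still between calls to the robot, and variables do not carry over. Pictures are saved under pics/ and viewed, at most 10 in all, crops included, and the job is handed in when it is done.

Besides the shell and the picture viewer there is one more tool, called as a command line: name --argument value ..., lists and objects as JSON in quotes. step_arm: Moves the arm, as the interface text tells. Its arguments: {"type":"object","properties":{"targets":{"type":"string"},"claw":{"type":"number"}},"required":["targets"]}

```bash
mkdir -p pics; cat > h.py <<'E'
import numpy as np,cv2,json
from station import sense,cams,r
def cap(n,save=None):
    s=sense(); c=cams.capture(n)
    f=c["frame"]; F=f.shape[0]/2/np.tan(np.radians(c["vertical_fov"])/2)
    if n=="wrist":
        T=np.array(c["tool_from_camera"]); R=np.array(s["ee_rot"])
        Rc=R@T[:3,:3]; e=np.array(s["tcp_pos"])+R@T[:3,3]
    else: Rc=np.array(c["rotation"]); e=np.array(c["eye"])
    c.update(F=F,R=Rc,e=e)
    if save: cv2.imwrite("pics/"+save,f)
    return c
def ray(c,u,v): return c["R"]@np.array([(u-c["cx"])/c["F"],(v-c["cy"])/c["F"],1])
def onz(c,u,v,z):
    d=ray(c,u,v); return c["e"]+d*(z-c["e"][2])/d[2]
def proj(c,p):
    q=c["R"].T@(np.array(p)-c["e"]); return q[:2]/q[2]*c["F"]+[c["cx"],c["cy"]]
E
python3 - <<'E'
from h import *
np.set_printoptions(precision=4,suppress=True)
for n in("top","side","wrist"):
    c=cap(n); print(n,c["e"],c["R"].tolist(),c["F"],c["cx"],c["cy"],[k for k in c])
    cv2.imwrite(f"pics/{n}0.png",c["frame"])
s=sense();print(s)
E
```

```text
top [0.3679 0.1307 1.03  ] [[-0.00576822985889758, -0.9859051231120056, 0.16720590822634163], [-0.9996803070344789, 0.009801592721490006, 0.02330691973581949], [-0.024617295784566187, -0.167018014003349, -0.9856464740192765]] 426.54341095388014 313.40302167091215 199.58403834255245 ['frame', 'vertical_fov', 'cx', 'cy', 'eye', 'rotation', 'F', 'R', 'e']
side [0.2098 0.7051 0.752 ] [[-0.853660168793301, -0.37368502794983033, 0.36279996706439693], [-0.5208106796495545, 0.6063970584687084, -0.6008650792344874], [0.004533451087421814, -0.7018846823849574, -0.7122761686695728]] 484.24500783893035 317.11251606516396 202.71392292654494 ['frame', 'vertical_fov', 'cx', 'cy', 'eye', 'rotation', 'F', 'R', 'e']
wrist [ 0.1187 -0.6183  0.3835] [[-0.3104466877453353, 0.9117102231092779, 0.2690860887262321], [0.950585231752118, 0.29677901309627075, 0.09115884246948551], [0.0032513447561314506, 0.2840892227164467, -0.9587923353331739]] 280.24960207211063 321.1987416252916 199.3054271276093 ['frame', 'vertical_fov', 'cx', 'cy', 'tool_from_camera', 'F', 'R', 'e']
{'time_s': 0.15, 'joints': array([-57.1486,  22.0804,   0.3988,  -0.0181, -68.4101, -14.8158]), 'joint_velocities': array([ 0.0294, -0.1708,  0.2346,  0.0483, -0.0343,  0.0393]), 'effort': array([ -0.0007, -39.1053,  18.7587,   4.2223,   0.0124,  -0.0001]), 'tcp_pos': array([ 0.1933, -0.5938,  0.187 ]), 'ee_rot': array([[-0.9509, -0.3095, -0.0006],
       [-0.3095,  0.9509,  0.0015],
       [ 0.0001,  0.0016, -1.    ]]), 'wrist_force': array([0.5721, 0.7006, 0.0389]), 'moment': array([ 0.0114,  0.0501, -0.0128]), 'gripper_force': 0.0, 'gripper_width': 0.9991391358792504}
```

View pics/top0.png

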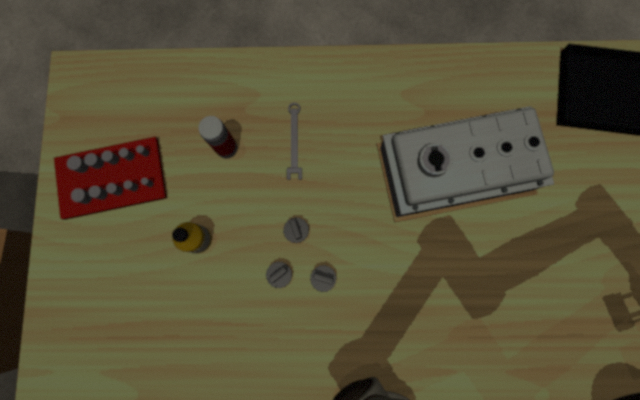

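View pics/side0.png

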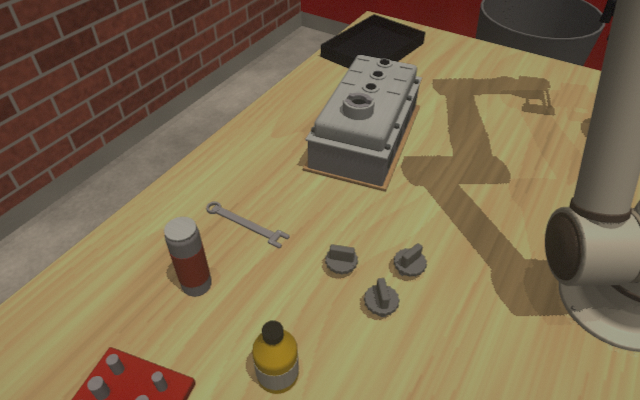

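Top view: three cap-like things at (295,229), (279,273) and (323,277). The neck is at (435,158), the engine plugs at (479,152), (507,147) and (534,141). Next I compute each one's distance from the base and crop the candidates.

```bash
python3 - <<'E'
from h import *
np.set_printoptions(precision=4,suppress=True)
c=cap("top");s=cap("side")
for u,v in((295,229),(279,273),(323,277)):
    p=onz(c,u,v,.035);print((u,v),p,np.hypot(*p[:2]),"side px",proj(s,p))
n=onz(c,435,158,.165);print("neck",n,"side px",proj(s,n))
a=onz(c,479,152.5,.141);b=onz(c,534,141.5,.141);d=a-b;print("plugs",a,b,"y-axis yaw",np.degrees(np.arctan2(-d[0],d[1])))
f=c["frame"]
A=cv2.resize(f[205:300,250:350],None,fx=4,fy=4,interpolation=cv2.INTER_CUBIC)
B=cv2.resize(f[130:185,400:470],None,fx=5.6,fy=5.6,interpolation=cv2.INTER_CUBIC)
o=np.zeros((max(A.shape[0],B.shape[0]),A.shape[1]+B.shape[1],3),np.uint8);o[:A.shape[0],:A.shape[1]]=A;o[:B.shape[0],A.shape[1]:]=B
o=np.clip(o.astype(float)*1.6,0,255).astype(np.uint8)
cv2.imwrite("pics/crop.png",o);print(o.shape)
E
```

```text
(295, 229) [0.4672 0.1977 0.035 ] 0.507330016577326 side px [339.0601 255.6726]
(279, 273) [0.3659 0.2345 0.035 ] 0.4345739315215817 side px [378.9509 293.6117]
(323, 277) [0.3562 0.1332 0.035 ] 0.3803460976759484 side px [407.5713 257.0156]
neck [ 0.5997 -0.102   0.165 ] side px [356.4232  99.2873]
plugs [ 0.617  -0.2023  0.141 ] [ 0.6398 -0.3204  0.141 ] y-axis yaw 10.919586568620108
(380, 792, 3)
```

View pics/crop.png

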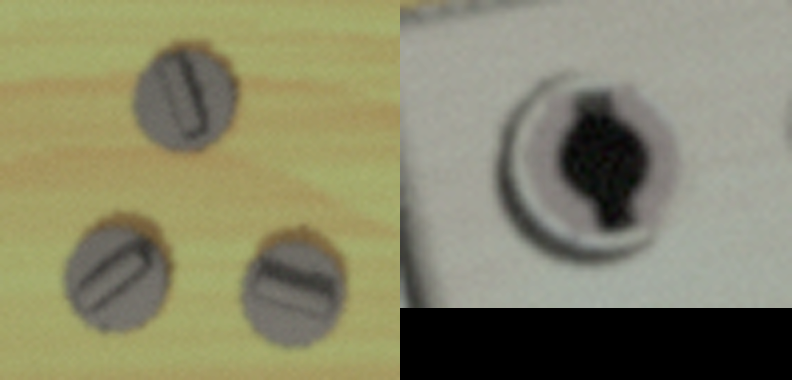

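The cap meant is the one at (295,229): it is 0.507 m from the base, against 0.435 and 0.380 m for the others. In the crop its bar lies about 13° from world x. The collar slots lie at about 10°. I go over the neck first for a close look.

step_arm --targets "-2.2 1.4 -1.2 0;-2.8 1.8 -1.2 0;-2.8 1.8 -1.2 0;-2.8 1.8 -1.2 0;-2.8 1.8 -1.2 0;-2.8 1.8 -1.2 0;-2.8 1.8 -1.2 0;-2.8 1.8 0 0;-2.8 1.8 0 0;-2.8 1.8 0 0;-2.8 1.8 0 0;-2.8 1.8 0 0" --claw 8.7

```text
time_s: 1.25
tcp_pos: [0.4423, -0.289, 0.272]
ee_rot: [[-0.951, -0.31, 0.0], [-0.31, 0.951, 0.0], [-0.0, -0.0, -1.0]]
wrist_force: [0.6, -0.9, 0.3]
gripper_width: 0.999
gripper_force: 0.0
```

step_arm --targets "-2.8 1.8 0 0;-2.8 1.8 0 0;-2.8 1.8 0 0;-2.8 1.8 0 0;-2.8 1.8 0 0;-2.8 1.8 0 0;-2.2 1.4 0 0;0 0 0 0;0 0 0 0"

```text
time_s: 2.0
tcp_pos: [0.5849, -0.1145, 0.271]
ee_rot: [[-0.95, -0.312, -0.002], [-0.312, 0.95, 0.0], [0.001, 0.001, -1.0]]
wrist_force: [-0.1, -0.6, 0.7]
gripper_width: 1.001
gripper_force: 0.0
```

```bash
python3 - <<'E'
from h import *
np.set_printoptions(precision=4,suppress=True)
s=sense();print(s["tcp_pos"],s["joints"],s["ee_rot"][:,1],s["time_s"])
c=cap("wrist","neckw.png");print(proj(c,[.5997,-.102,.165]))
E
```

```text
[ 0.5849 -0.1145  0.271 ] [  4.4695  16.7224   4.4862  -0.009  -77.8501 -76.3097] [-0.3116  0.9502  0.0005] 2.0
[327.0616 205.1892]
```

View pics/neckw.png

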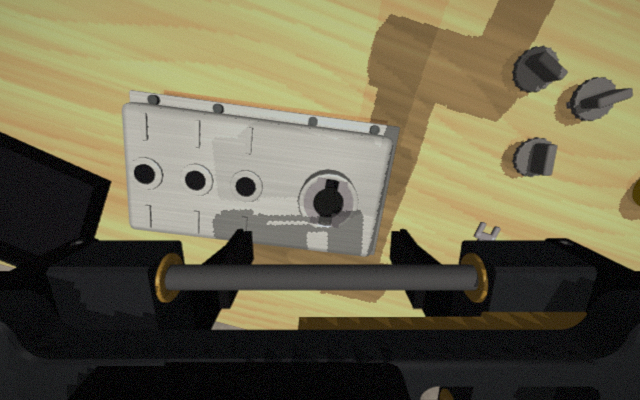

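The neck is at (327,201) and its rim matches the predicted (327,205). One slot end points up at (332,185). I measure hole centre and slot direction.

```bash
python3 - <<'E'
from h import *
np.set_printoptions(precision=4,suppress=True)
o=[]
for n,(x,y,w),thr in(("wrist",(327,201,34),0),("top",(435,158,22),0)):
    c=cap(n);g=cv2.cvtColor(c["frame"],6)
    k=10 if n=="wrist" else 14
    P=cv2.resize(c["frame"][y-w:y+w,x-w:x+w],(400,400),interpolation=cv2.INTER_CUBIC);k=400/(2*w)
    G=cv2.cvtColor(P,6)
    for t in (45,70):
        m=(G<t).astype(np.uint8);nn,L,S,C=cv2.connectedComponentsWithStats(m)
        l=L[200,200]; M=(L==l).astype(np.uint8)
        cn=max(cv2.findContours(M,0,1)[0],key=cv2.contourArea)
        mu=cv2.moments(M,True); u=mu["m10"]/mu["m00"]/k+x-w; v=mu["m01"]/mu["m00"]/k+y-w
        pts=np.array([onz(c,q[0]/k+x-w-.5,q[1]/k+y-w-.5,.165)[:2] for q in cn[:,0].astype(float)])
        ce=onz(c,u-.5,v-.5,.165)[:2]; d=pts-ce; rr=np.hypot(*d.T); a=np.degrees(np.arctan2(d[:,1],d[:,0]))
        print(n,t,"centre",ce,"area mm2",S[l,4]); 
        for i in range(-180,180,15):
            q=(a>=i)&(a<i+15)
            if q.any(): print(f"{i}:{rr[q].max()*1e3:.0f}",end=" ")
        print()
    o.append(np.clip(P*1.7,0,255).astype(np.uint8))
cv2.imwrite("pics/neckcrop.png",np.hstack(o))
c=cap("wrist")
a,b=onz(c,245,186,.141),onz(c,144,173,.141);d=a-b;print(a,b,np.degrees(np.arctan2(-d[0],d[1])))
E
```

```text
wrist 45 centre [ 0.5932 -0.1028] area mm2 25665
-180:24 -165:24 -150:17 -135:14 -120:15 -105:15 -90:16 -75:17 -60:18 -45:19 -30:19 -15:21 0:21 15:20 30:18 45:19 60:19 75:17 90:16 105:16 120:15 135:14 150:17 165:24 
wrist 70 centre [ 0.5947 -0.1024] area mm2 29360
-180:26 -165:25 -150:18 -135:16 -120:16 -105:16 -90:17 -75:18 -60:18 -45:18 -30:19 -15:25 0:25 15:27 30:20 45:19 60:18 75:17 90:17 105:16 120:16 135:16 150:18 165:25 
top 45 centre [ 0.6009 -0.1009] area mm2 160000
-180:48 -165:54 -150:63 -135:60 -120:50 -105:46 -90:48 -75:54 -60:67 -45:66 -30:54 -15:49 0:49 15:55 30:65 45:61 60:51 75:46 90:48 105:54 120:66 135:65 150:53 165:48 
top 70 centre [ 0.6009 -0.1009] area mm2 160000
-180:48 -165:54 -150:63 -135:60 -120:50 -105:46 -90:48 -75:54 -60:67 -45:66 -30:54 -15:49 0:49 15:55 30:65 45:61 60:51 75:46 90:48 105:54 120:66 135:65 150:53 165:48 
[ 0.6138 -0.2023  0.141 ] [ 0.6355 -0.3199  0.141 ] 10.414618784433655
```

View pics/neckcrop.png

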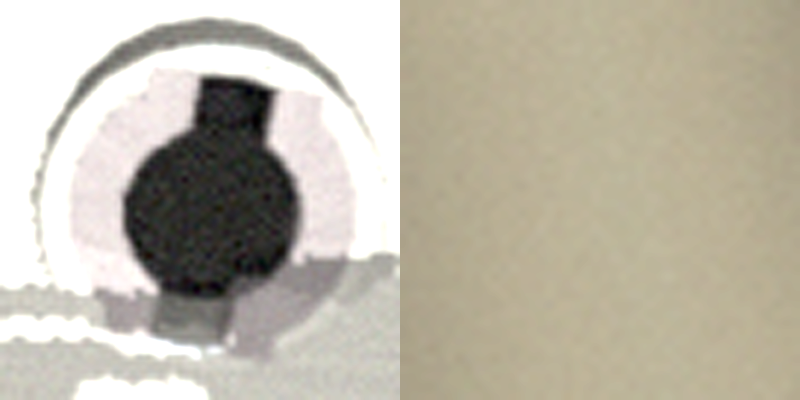

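The crop shows the bore centred at (212,209). The slot ends are centred at (240,77) and (190,342).

```bash
python3 - <<'E'
from h import *
np.set_printoptions(precision=4,suppress=True)
c=cap("wrist");k=400/68
f=lambda u,v:onz(c,(u+.5)/k-.5+293,(v+.5)/k-.5+167,.165)
print("bore",f(212,209)); a,b=f(240,77),f(190,342);d=b-a;print(a,b,(a+b)/2,np.hypot(*d[:2]),np.degrees(np.arctan2(d[1],d[0])))
t=cap("top");print("top",onz(t,436.4,158.0,.165))
# cap bars from wrist view too
im=cv2.resize(c["frame"][120:200,490:590],None,fx=6,fy=6,interpolation=2);print(proj(c,[.467,.198,.06]))
print(sense()["time_s"])
E
```

```text
bore [ 0.5952 -0.1034  0.165 ]
[ 0.5689 -0.1066  0.165 ] [ 0.6226 -0.0988  0.165 ] [ 0.5958 -0.1027  0.165 ] 0.054268593460272775 8.253761649446941
top [ 0.5996 -0.1049  0.165 ]
[549.5254 162.3078]
2.3
```

step_arm --targets "0.2 2 0 0.5;0.2 3.5 0.5 0.5;0.2 3.5 1 0.5;0.1 3.5 1 0.5;0.1 3.5 1 0.5;0.1 3.5 1 0.5;0.1 3.5 1 0.5;0.1 3.5 1 0.5;0.1 3.5 0.5 0.5;0.1 3.4 0 0.5;0 0 0 0;0 0 0 0"

```text
time_s: 3.3
tcp_pos: [0.4814, 0.2031, 0.2021]
ee_rot: [[-0.974, -0.228, 0.0], [-0.228, 0.974, 0.0], [-0.0, 0.0, -1.0]]
wrist_force: [0.1, 0.4, 0.0]
gripper_width: 1.0
gripper_force: 0.0
```

```bash
python3 - <<'E'
from h import *
np.set_printoptions(precision=4,suppress=True)
s=sense();print(s["tcp_pos"],s["joints"],s["ee_rot"][:,1],s["time_s"])
c=cap("wrist");p=proj(c,[.467,.198,.045]);print(p)
x,y=map(int,p);x=max(50,min(590,x));y=max(50,min(350,y));print(x-50,y-50)
W=c["frame"][y-50:y+50,x-50:x+50]
t=cap("side");q=proj(t,[.5974,-.1035,.165]);print(q);a,b=map(int,q);S=t["frame"][b-25:b+25,a-25:a+25];print(a-25,b-25)
o=np.hstack([cv2.resize(W,(400,400),interpolation=2),cv2.resize(S,(400,400),interpolation=2)])
cv2.imwrite("pics/capw.png",np.clip(o*1.5,0,255).astype(np.uint8))
E
```

```text
[0.4814 0.2031 0.2021] [  40.6886   11.4124  -12.5218    0.0053  -66.0472 -117.5185] [-0.2279  0.9737  0.0001] 3.3
[319.4068 168.1426]
269 118
[357.6916  99.2596]
332 74
```

View pics/capw.png

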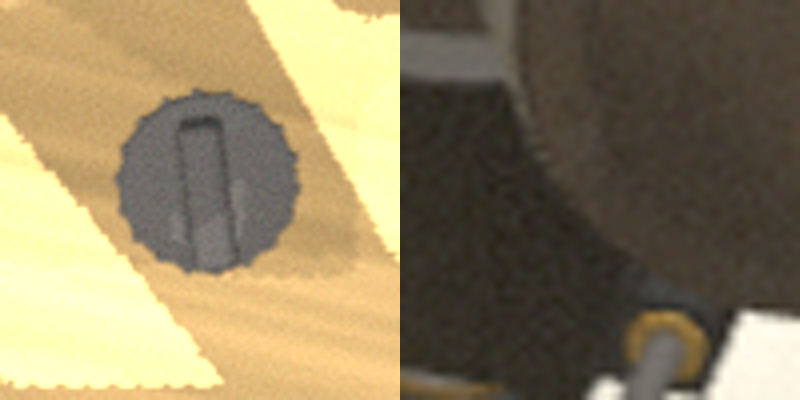

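The disc centre is at crop (209,181). The bar's top ends are at (201,128) and (216,264). The side view of the neck is blocked.

```bash
python3 - <<'E'
from h import *
np.set_printoptions(precision=4,suppress=True)
c=cap("wrist");f=lambda u,v,z:onz(c,(u+.5)/4-.5+269,(v+.5)/4-.5+118,z)
print("disc",f(209,181,.027));a,b=f(201,126,.06),f(216,264,.06);d=b-a
p=(a+b)/2;print("bar",p,np.hypot(*d[:2]),np.degrees(np.arctan2(d[1],d[0])))
s=sense();R=s["ee_rot"];print(s["tcp_pos"],"tool shift cm",100*R.T@(np.r_[p[:2],.034]-s["tcp_pos"]),"yaw y",np.degrees(np.arctan2(R[1,1],R[0,1])))
E
```

```text
disc [0.4632 0.1974 0.027 ]
bar [0.4627 0.1972 0.06  ] 0.0426227803526421 19.19963640946029
[0.482  0.2012 0.2021] tool shift cm [ 1.9776  0.0414 16.8104] yaw y 102.96090080563904
```

step_arm --targets "1 0 0 -3;1 0 0 -3.2;0 0 2 0;0 0 3 0;0 0 3 0;0 0 3 0;0 0 3 0;0 0 1.5 0;0 0 0.8 0;0 0 0.5 0;0 0 0 0;0 0 0 0"

```text
time_s: 4.45
tcp_pos: [0.4634, 0.1973, 0.0348]
ee_rot: [[-0.944, -0.329, 0.002], [-0.329, 0.944, 0.001], [-0.002, 0.0, -1.0]]
wrist_force: [0.2, 0.1, -0.2]
gripper_width: 1.003
gripper_force: 0.0
```

step_arm --targets "0 0 0 0;0 0 0 0;0 0 0 0;0 0 0 0;0 0 0 0;0 0 0 0;0 0 0 0;0 0 0 0" --claw 0

```text
time_s: 5.12
tcp_pos: [0.4624, 0.1972, 0.0338]
ee_rot: [[-0.944, -0.33, -0.0], [-0.33, 0.944, -0.0], [0.0, -0.0, -1.0]]
wrist_force: [0.6, 0.0, -0.5]
gripper_width: 0.479
gripper_force: 0.0
```

step_arm --targets "0 0 0 0;0 0 0 0;0 0 0 0;0 0 0 0;0 0 0 0;0 0 0 0;0 0 0 0;0 0 0 0;0 0 0 0"

```text
time_s: 5.87
tcp_pos: [0.4624, 0.1972, 0.0339]
ee_rot: [[-0.944, -0.33, 0.0], [-0.33, 0.944, 0.0], [-0.0, 0.0, -1.0]]
wrist_force: [0.6, -0.2, 0.5]
gripper_width: 0.01
gripper_force: 0.0
```

The gripper closed fully, so it missed the bar. I look again.

```bash
python3 - <<'E'
from h import *
np.set_printoptions(precision=4,suppress=True)
s=sense();print(s)
W=cap("wrist")["frame"];t=cap("side");q=proj(t,[.4627,.1972,.045]);a,b=map(int,q);print(q)
S=t["frame"][b-60:b+60,a-60:a+60]
o=np.hstack([W[:,120:520],cv2.resize(S,(400,400),interpolation=2)])
cv2.imwrite("pics/miss.png",np.clip(o*1.5,0,255).astype(np.uint8))
E
```

```text
{'time_s': 5.8667, 'joints': array([  41.6262,   20.3415,  -28.0221,   -0.0002,  -41.6343, -112.3867]), 'joint_velocities': array([ 0.0309,  0.0788, -0.0123,  0.0077, -0.0003, -0.0724]), 'effort': array([  0.0019, -32.0946,  13.3072,   2.9654,  -0.0849,  -0.    ]), 'tcp_pos': array([0.4624, 0.1972, 0.0339]), 'ee_rot': array([[-0.9442, -0.3295,  0.    ],
       [-0.3295,  0.9442,  0.    ],
       [-0.    ,  0.    , -1.    ]]), 'wrist_force': array([ 0.5775, -0.1565,  0.5117]), 'moment': array([-0.0174,  0.0238, -0.0121]), 'gripper_force': 0.0, 'gripper_width': 0.009912639307881008}
[341.5106 253.122 ]
```

View pics/miss.png

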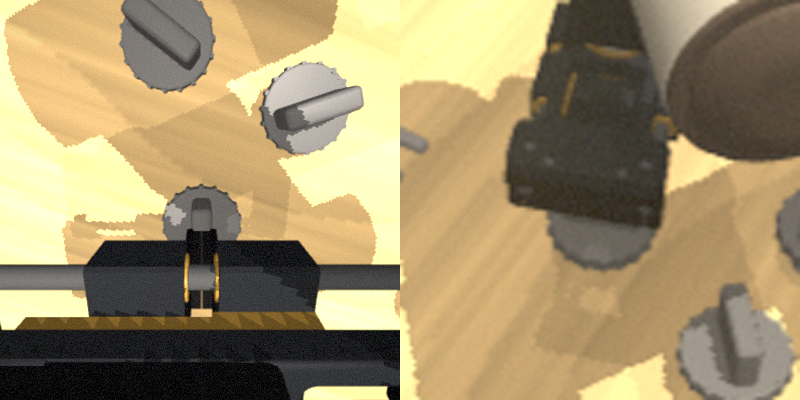

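```bash
python3 - <<'E'
from h import *
np.set_printoptions(precision=4,suppress=True)
c=cap("wrist");s=sense();p=s["tcp_pos"]
print("tcp px",proj(c,p),"grasp px",proj(c,p+[0,0,.019]))
print("disc near edge",onz(c,322.5,185,.025),"L",onz(c,283,222,.025),"R",onz(c,362,222,.025))
print("bar near end top",onz(c,322,200,.06),"bar near end corner",onz(c,322,213,.06))
for q in([.4627,.1972,.03],[.4627,.1972,.06]):print(proj(c,q))
T=cams.capture("wrist")["tool_from_camera"];print(np.array(T))
E
```

```text
tcp px [320.5499 225.1652] grasp px [320.525  235.4651]
disc near edge [0.4346 0.189  0.025 ] L [0.473  0.1696 0.025 ] R [0.4525 0.2281 0.025 ]
bar near end top [0.4361 0.1889 0.06  ] bar near end corner [0.4443 0.1918 0.06  ]
[320.5101 223.6422]
[320.4632 240.2621]
[[ 0.0011 -0.9588 -0.2842  0.0786]
 [ 1.      0.0007  0.0015  0.0001]
 [-0.0013 -0.2842  0.9588 -0.1967]
 [ 0.      0.      0.      1.    ]]
```

step_arm --targets "0 0 -0.5 0;0 0 -1 0;0 0 -1 0;0 0 -1 0;0 0 -1 0;0 0 -0.5 0;0 0 0 0;0 0 0 0"

```text
time_s: 6.73
tcp_pos: [0.4624, 0.1972, 0.084]
ee_rot: [[-0.944, -0.329, 0.0], [-0.329, 0.944, 0.0], [-0.0, 0.0, -1.0]]
wrist_force: [-0.2, -0.1, -0.1]
gripper_width: 0.008
gripper_force: 0.0
```

```bash
python3 - <<'E'
from h import *
s=sense();print(s["wrist_force"],s["moment"],s["gripper_width"],s["gripper_force"])
W=cap("wrist")["frame"];t=cap("side");q=proj(t,[.4627,.1972,.045]);a,b=map(int,q)
S=t["frame"][b-60:b+60,a-60:a+60]
o=np.hstack([W[:,120:520],cv2.resize(S,(400,400),interpolation=2)])
cv2.imwrite("pics/lift.png",np.clip(o*1.5,0,255).astype(np.uint8))
E
```

```text
[-0.16112667 -0.09272798 -0.08162436] [ 0.03415158 -0.01910711  0.01123528] 0.007700182397779831 0.0
```

View pics/lift.png

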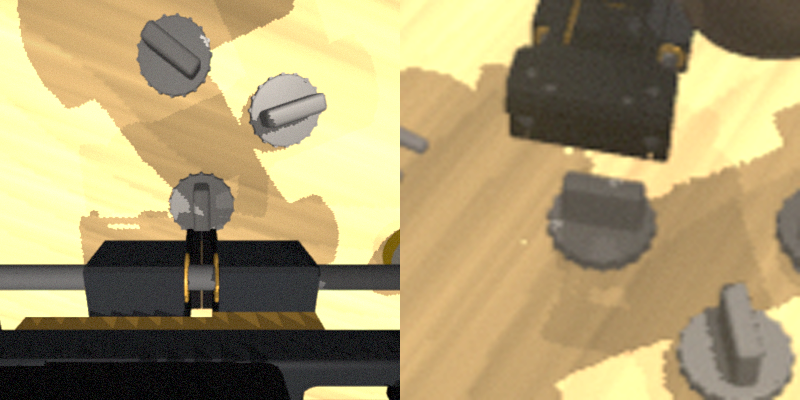

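The cap has not moved. The fingertips appear in the wrist view at row 231, where their spread fits a point about 27 mm behind the stated TCP. They probably closed just above the bar. I open and feel my way down in small steps.

step_arm --targets "0 0 0 0;0 0 0 0;0 0 0 0;0 0 0 0;0 0 0 0;0 0 0 0;0 0 0 0;0 0 0 0;0 0 2 0;0 0 2 0;0 0 1 0;0 0 0 0" --claw 6

```text
time_s: 7.83
tcp_pos: [0.4608, 0.1959, 0.0317]
ee_rot: [[-0.944, -0.329, -0.004], [-0.329, 0.944, -0.003], [0.005, -0.002, -1.0]]
wrist_force: [-1.0, -0.1, -0.2]
gripper_width: 0.681
gripper_force: 0.0
```

step_arm --targets "0 0 0.2 0;0 0 0.2 0;0 0 0 0"

```text
time_s: 8.08
tcp_pos: [0.4628, 0.1975, 0.0303]
ee_rot: [[-0.944, -0.33, 0.001], [-0.33, 0.944, 0.001], [-0.001, 0.0, -1.0]]
wrist_force: [0.7, -0.4, 1.3]
gripper_width: 0.691
gripper_force: 0.0
```

step_arm --targets "0 0 0.2 0;0 0 0.2 0;0 0 0 0;0 0 0 0"

```text
time_s: 8.42
tcp_pos: [0.4624, 0.1971, 0.0259]
ee_rot: [[-0.944, -0.33, 0.0], [-0.33, 0.944, 0.0], [-0.0, 0.0, -1.0]]
wrist_force: [0.2, 0.2, 0.1]
gripper_width: 0.688
gripper_force: 0.0
```

```bash
python3 - <<'E'
from h import *
s=sense();print(s["wrist_force"],s["tcp_pos"])
c=cap("wrist");cv2.imwrite("pics/open.png",np.clip(cv2.resize(c["frame"][150:330,220:420],(800,720),interpolation=2)[:600]*1.8,0,255).astype(np.uint8))
E
```

```text
[0.2361577  0.22424185 0.06259286] [0.46243309 0.1971437  0.02593618]
```

View pics/open.png

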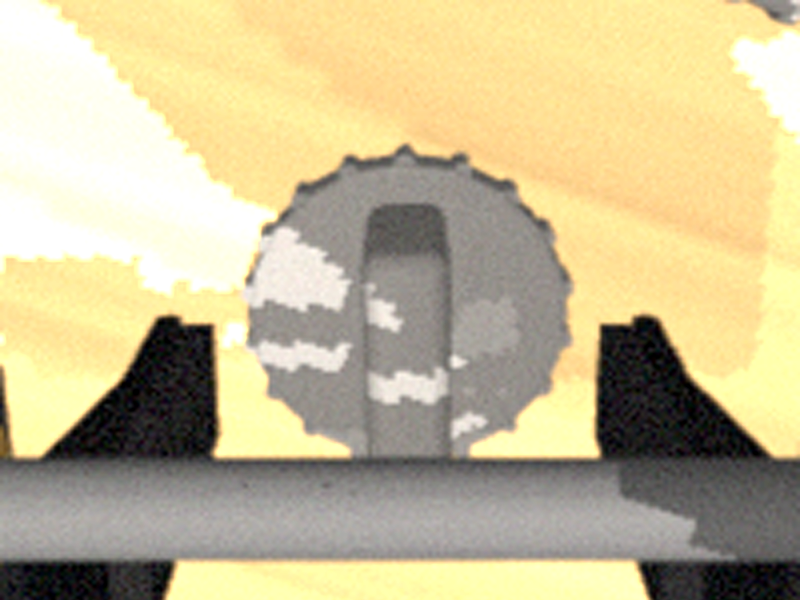

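The fingertips are at crop (190,320) and (620,320), about 60 mm apart in the image. They sit roughly 35 mm behind the reported TCP, so they are now only level with the bar's top. I lower a further 22 mm, watching the force.

step_arm --targets "0 0 0.3 0;0 0 0.3 0;0 0 0.3 0;0 0 0.2 0;0 0 0 0;0 0 0 0"

```text
time_s: 8.97
tcp_pos: [0.4623, 0.197, 0.0146]
ee_rot: [[-0.944, -0.33, -0.0], [-0.33, 0.944, -0.0], [0.001, -0.0, -1.0]]
wrist_force: [0.9, -0.5, 0.6]
gripper_width: 0.692
gripper_force: 0.0
```

step_arm --targets "0 0 0.3 0;0 0 0.3 0;0 0 0.3 0;0 0 0.2 0;0 0 0 0;0 0 0 0"

```text
time_s: 9.47
tcp_pos: [0.4623, 0.197, 0.0036]
ee_rot: [[-0.944, -0.33, -0.0], [-0.33, 0.944, -0.0], [0.0, -0.0, -1.0]]
wrist_force: [0.3, -0.8, 0.1]
gripper_width: 0.693
gripper_force: 0.0
```

step_arm --targets "0 0 0 0;0 0 0 0;0 0 0 0;0 0 0 0;0 0 0 0;0 0 0 0;0 0 0 0;0 0 0 0;0 0 0 0;0 0 0 0;0 0 0 0;0 0 0 0" --claw 0

```text
time_s: 10.47
tcp_pos: [0.4625, 0.1972, 0.0039]
ee_rot: [[-0.944, -0.329, 0.0], [-0.329, 0.944, 0.0], [-0.0, 0.0, -1.0]]
wrist_force: [0.6, 0.1, 0.1]
gripper_width: 0.16
gripper_force: 30.0
```

Gripped at a width of 0.16, which is 14 mm. I lift and carry it to above the neck.

step_arm --targets "0 0 -1 0;0 0 -2.5 0;0 0 -3.5 0;0 0 -3.5 0;0 -1 -3.5 0;0 -2.7 -3 0;-0.3 -3 -2 0;-0.3 -3 -1 0;-0.3 -3 0 0;-0.3 -3 0 0;-0.3 -3 0 0;-0.3 -3 0 0"

```text
time_s: 11.47
tcp_pos: [0.5508, -0.0032, 0.2035]
ee_rot: [[-0.944, -0.329, -0.001], [-0.329, 0.944, 0.0], [0.001, 0.001, -1.0]]
wrist_force: [0.5, 0.5, -0.8]
gripper_width: 0.156
gripper_force: 30.0
```

step_arm --targets "-0.3 -3 0 0;-0.3 -3 0 0;-0.3 -2.5 0 0;0 -1.5 0 0;0 -1 0 3;0 0 0 4;0 0 0 4;0 0 0 0;0 0 0 0"

```text
time_s: 12.22
tcp_pos: [0.5952, -0.1027, 0.2033]
ee_rot: [[-0.989, -0.145, -0.001], [-0.145, 0.989, 0.0], [0.001, 0.0, -1.0]]
wrist_force: [0.3, 0.5, -0.5]
gripper_width: 0.158
gripper_force: 30.0
```

```bash
python3 - <<'E'
from h import *
np.set_printoptions(precision=4,suppress=True)
s=sense();R=s["ee_rot"];p=s["tcp_pos"]
print(p,s["joints"],s["wrist_force"],s["moment"],s["gripper_width"])
print("yaw y",np.degrees(np.arctan2(R[1,1],R[0,1])),"shift cm",100*R.T@(np.array([.5955,-.103,p[2]])-p))
E
```

```text
[ 0.5952 -0.1027  0.2033] [  5.5412  19.4664  -1.1803  -0.0178 -69.4212 -87.2082] [ 0.3336  0.4835 -0.4952] [ 0.0136 -0.044   0.0083] 0.15790102528510194
yaw y 98.32668924986625 shift cm [-0.0214 -0.033  -0.    ]
```

step_arm --targets "0 0 1 0;0 0 1.2 0;0 0 0.8 0;0 0 0.2 0;0 0 0 0;0 0 0 0"

```text
time_s: 12.72
tcp_pos: [0.5959, -0.1027, 0.172]
ee_rot: [[-0.99, -0.144, 0.0], [-0.144, 0.99, -0.0], [-0.0, -0.0, -1.0]]
wrist_force: [0.8, 0.8, -1.2]
gripper_width: 0.158
gripper_force: 30.0
```

step_arm --targets "0 0 0.15 0;0 0 0.15 0;0 0 0 0;0 0 0 0"

```text
time_s: 13.05
tcp_pos: [0.5957, -0.1027, 0.169]
ee_rot: [[-0.99, -0.143, 0.0], [-0.143, 0.99, 0.0], [-0.0, -0.0, -1.0]]
wrist_force: [0.0, -0.3, -1.2]
gripper_width: 0.156
gripper_force: 30.0
```

```bash
python3 - <<'E'
from h import *
np.set_printoptions(precision=4,suppress=True)
s=sense();print(s["tcp_pos"],s["wrist_force"],s["moment"],s["gripper_width"])
E
```

```text
[ 0.5957 -0.1027  0.169 ] [ 0.0326 -0.2737 -1.2316] [ 0.0255 -0.0496  0.0417] 0.15619319474637539
```

step_arm --targets "0 0 0.1 0;0 0 0.1 0;0 0 0 0"

```text
time_s: 13.3
tcp_pos: [0.5955, -0.1027, 0.1666]
ee_rot: [[-0.99, -0.143, -0.0], [-0.143, 0.99, 0.0], [0.0, 0.0, -1.0]]
wrist_force: [0.2, -0.1, -1.5]
gripper_width: 0.154
gripper_force: 30.0
```

step_arm --targets "0 0 0.1 0;0 0 0.1 0;0 0 0 0"

```text
time_s: 13.55
tcp_pos: [0.5955, -0.1027, 0.1646]
ee_rot: [[-0.99, -0.143, -0.0], [-0.143, 0.99, 0.0], [0.0, 0.0, -1.0]]
wrist_force: [0.2, -0.9, -1.1]
gripper_width: 0.161
gripper_force: 30.0
```

step_arm --targets "0 0 0.1 0;0 0 0.1 0;0 0 0 0"

```text
time_s: 13.8
tcp_pos: [0.5955, -0.1027, 0.1626]
ee_rot: [[-0.99, -0.143, -0.0], [-0.143, 0.99, 0.0], [0.0, 0.0, -1.0]]
wrist_force: [0.3, -0.6, -0.9]
gripper_width: 0.157
gripper_force: 30.0
```

step_arm --targets "0 0 0.1 0;0 0 0.1 0;0 0 0 0"

```text
time_s: 14.05
tcp_pos: [0.5955, -0.1027, 0.1606]
ee_rot: [[-0.99, -0.143, -0.0], [-0.143, 0.99, 0.0], [0.0, 0.0, -1.0]]
wrist_force: [-0.1, 1.0, -1.1]
gripper_width: 0.161
gripper_force: 30.0
```

step_arm --targets "0 0 0.1 0;0 0 0.1 0;0 0 0 0"

```text
time_s: 14.3
tcp_pos: [0.5958, -0.1028, 0.1597]
ee_rot: [[-0.99, -0.144, 0.001], [-0.144, 0.99, -0.0], [-0.001, -0.0, -1.0]]
wrist_force: [-1.2, 0.9, 3.8]
gripper_width: 0.154
gripper_force: 30.0
```

Contact at cap origin about -9 mm, which matches the spring. I press on.

step_arm --targets "0 0 0.1 0;0 0 0.1 0;0 0 0 0"

```text
time_s: 14.55
tcp_pos: [0.5958, -0.1028, 0.1575]
ee_rot: [[-0.99, -0.143, 0.001], [-0.143, 0.99, -0.0], [-0.001, -0.0, -1.0]]
wrist_force: [-1.6, 1.0, 5.5]
gripper_width: 0.158
gripper_force: 30.0
```

step_arm --targets "0 0 0.1 0;0 0 0.1 0;0 0 0 0"

```text
time_s: 14.8
tcp_pos: [0.5959, -0.1028, 0.1557]
ee_rot: [[-0.99, -0.144, 0.001], [-0.144, 0.99, -0.0], [-0.001, -0.0, -1.0]]
wrist_force: [-2.4, 0.8, 6.8]
gripper_width: 0.162
gripper_force: 30.0
```

step_arm --targets "0 0 0.1 0;0 0 0.1 0;0 0 0 0"

```text
time_s: 15.05
tcp_pos: [0.5959, -0.1028, 0.154]
ee_rot: [[-0.99, -0.144, 0.001], [-0.144, 0.99, -0.0], [-0.001, -0.001, -1.0]]
wrist_force: [-2.7, 1.8, 8.2]
gripper_width: 0.161
gripper_force: 30.0
```

step_arm --targets "0 0 0.1 0;0 0 0.1 0;0 0 0.1 0;0 0 0 0"

```text
time_s: 15.38
tcp_pos: [0.5959, -0.1028, 0.1516]
ee_rot: [[-0.99, -0.144, 0.001], [-0.144, 0.99, -0.001], [-0.001, -0.001, -1.0]]
wrist_force: [-4.3, 2.1, 9.9]
gripper_width: 0.161
gripper_force: 30.0
```

step_arm --targets "0 0 0.1 0;0 0 0.1 0;0 0 0 0"

```text
time_s: 15.63
tcp_pos: [0.596, -0.1028, 0.15]
ee_rot: [[-0.99, -0.144, 0.002], [-0.144, 0.99, -0.001], [-0.002, -0.001, -1.0]]
wrist_force: [-4.1, 1.7, 11.6]
gripper_width: 0.159
gripper_force: 30.0
```

step_arm --targets "0 0 0 3;0 0 0 3;0 0 0 4;0 0 0 4;0 0 0 0"

```text
time_s: 16.05
tcp_pos: [0.5971, -0.1026, 0.1504]
ee_rot: [[-0.995, 0.102, 0.004], [0.102, 0.995, -0.0], [-0.004, 0.0, -1.0]]
wrist_force: [-1.9, 2.2, 11.1]
gripper_width: 0.158
gripper_force: 30.0
```

```bash
python3 - <<'E'
from h import *
np.set_printoptions(precision=4,suppress=True)
s=sense();print(s["tcp_pos"],s["wrist_force"],s["moment"],s["joints"])
E
```

```text
[ 0.5971 -0.1026  0.1504] [-1.9437  2.1683 11.0923] [0.8243 0.8039 0.0086] [   5.5761   21.6413   -5.7738    0.0543  -62.3349 -101.442 ]
```

It turns freely under the land, so I continue.

step_arm --targets "0 0 0 5;0 0 0 5;0 0 0 5;0 0 0 5;0 0 0 0"

```text
time_s: 16.47
tcp_pos: [0.5974, -0.1018, 0.1505]
ee_rot: [[-0.9, 0.436, 0.005], [0.436, 0.9, 0.001], [-0.004, 0.003, -1.0]]
wrist_force: [-3.2, 4.4, 10.7]
gripper_width: 0.156
gripper_force: 30.0
```

step_arm --targets "0 0 0 5;0 0 0 5;0 0 0 5;0 0 0 4;0 0 0 0"

```text
time_s: 16.88
tcp_pos: [0.5976, -0.1016, 0.1505]
ee_rot: [[-0.709, 0.705, 0.006], [0.705, 0.709, 0.001], [-0.003, 0.005, -1.0]]
wrist_force: [-2.3, 5.1, 10.4]
gripper_width: 0.166
gripper_force: 30.0
```

```bash
python3 - <<'E'
from h import *
np.set_printoptions(precision=4,suppress=True)
s=sense();print(s["tcp_pos"],s["wrist_force"],s["moment"],s["joints"]);R=s["ee_rot"];print(np.degrees(np.arctan2(R[1,1],R[0,1])))
E
```

```text
[ 0.5976 -0.1016  0.1505] [-2.3302  5.0831 10.4117] [1.515  0.6004 0.0111] [   5.6273   21.6387   -5.7438   -0.0189  -62.2938 -140.4427]
45.17627732184245
```

step_arm --targets "0 0 0 5;0 0 0 5;0 0 0 4;0 0 0 2;0 0 0 0;0 0 0 0"

```text
time_s: 17.38
tcp_pos: [0.5974, -0.1018, 0.1505]
ee_rot: [[-0.49, 0.872, 0.005], [0.872, 0.49, 0.0], [-0.002, 0.005, -1.0]]
wrist_force: [-2.2, 4.7, 10.9]
gripper_width: 0.157
gripper_force: 30.0
```

```bash
python3 - <<'E'
from h import *
np.set_printoptions(precision=4,suppress=True)
s=sense();print(s["tcp_pos"],s["wrist_force"],s["moment"],s["joints"]);R=s["ee_rot"];print(np.degrees(np.arctan2(R[1,1],R[0,1])))
E
```

```text
[ 0.5974 -0.1018  0.1505] [-2.2312  4.6502 10.8965] [1.3034 0.8211 0.1607] [   5.6214   21.6368   -5.7552    0.0044  -62.3207 -156.2818]
29.341934405924153
```

step_arm --targets "0 0 0 1;0 0 0 1;0 0 0 1;0 0 0 0;0 0 0 0"

```text
time_s: 17.8
tcp_pos: [0.5973, -0.1019, 0.1505]
ee_rot: [[-0.445, 0.895, 0.005], [0.895, 0.445, 0.0], [-0.002, 0.004, -1.0]]
wrist_force: [-2.5, 4.7, 10.2]
gripper_width: 0.16
gripper_force: 30.6
```

```bash
python3 - <<'E'
from h import *
np.set_printoptions(precision=4,suppress=True)
s=sense();print(s["tcp_pos"],s["wrist_force"],s["moment"],s["joints"]);R=s["ee_rot"];print(np.degrees(np.arctan2(R[1,1],R[0,1])))
E
```

```text
[ 0.5973 -0.1019  0.1505] [-2.4559  4.687  10.2114] [1.2944 0.8526 0.5809] [   5.6236   21.6403   -5.7645    0.0299  -62.3251 -159.2076]
26.430099090623624
```

The z moment has risen to 0.58 N·m at about 71°, so the lugs are at the stop. I ease off the torque slightly and let the spring lift the cap.

step_arm --targets "0 0 0 -1;0 0 0 -1;0 0 -0.1 0;0 0 -0.1 0;0 0 -0.1 0;0 0 0 0"

```text
time_s: 18.3
tcp_pos: [0.5971, -0.102, 0.1511]
ee_rot: [[-0.474, 0.881, 0.003], [0.881, 0.474, 0.001], [-0.001, 0.003, -1.0]]
wrist_force: [2.9, 5.0, 2.5]
gripper_width: 0.153
gripper_force: 30.1
```

step_arm --targets "0 0 -0.1 0;0 0 -0.1 0;0 0 0 0;0 0 0 0"

```text
time_s: 18.63
tcp_pos: [0.597, -0.102, 0.1526]
ee_rot: [[-0.473, 0.881, 0.003], [0.881, 0.473, 0.001], [-0.0, 0.003, -1.0]]
wrist_force: [2.5, 4.1, 1.1]
gripper_width: 0.154
gripper_force: 30.1
```

```bash
python3 - <<'E'
from h import *
np.set_printoptions(precision=4,suppress=True)
s=sense();print(s["tcp_pos"],s["wrist_force"],s["moment"],s["joints"]);R=s["ee_rot"];print(np.degrees(np.arctan2(R[1,1],R[0,1])))
E
```

```text
[ 0.597  -0.102   0.1526] [2.4846 4.1004 1.1322] [ 1.3355 -1.1225  0.2591] [   5.5785   21.5829   -5.4938   -0.0488  -62.7646 -157.2994]
28.256837143472055
```

step_arm --targets "0 0 -0.1 0;0 0 0 0;0 0 0 0"

```text
time_s: 18.88
tcp_pos: [0.597, -0.102, 0.1534]
ee_rot: [[-0.473, 0.881, 0.003], [0.881, 0.473, 0.001], [-0.0, 0.003, -1.0]]
wrist_force: [3.5, 4.4, 0.1]
gripper_width: 0.16
gripper_force: 30.2
```

step_arm --targets "0 0 -0.1 0;0 0 0 0;0 0 0 0"

```text
time_s: 19.13
tcp_pos: [0.597, -0.1019, 0.154]
ee_rot: [[-0.473, 0.881, 0.002], [0.881, 0.473, 0.001], [-0.0, 0.003, -1.0]]
wrist_force: [4.5, 3.9, -0.1]
gripper_width: 0.157
gripper_force: 30.1
```

```bash
python3 - <<'E'
from h import *
np.set_printoptions(precision=4,suppress=True)
s=sense();print(s["tcp_pos"],s["wrist_force"],s["moment"],s["ee_rot"][2])
E
```

```text
[ 0.597  -0.1019  0.154 ] [ 4.4722  3.8679 -0.1322] [ 1.1987 -1.299   0.2239] [-0.      0.0027 -1.    ]
```

step_arm --targets "0 0 -0.1 0;0 0 0 0;0 0 0 0"

```text
time_s: 19.38
tcp_pos: [0.5969, -0.1019, 0.1541]
ee_rot: [[-0.473, 0.881, 0.002], [0.881, 0.473, 0.002], [0.001, 0.002, -1.0]]
wrist_force: [4.9, 3.5, -5.0]
gripper_width: 0.156
gripper_force: 30.1
```

The cap stops against the pocket roof, so it is locked. I release and withdraw.

step_arm --targets "0 0 0.1 0;0 0 0 0;0 0 0 0;0 0 0 0;0 0 0 0;0 0 0 0;0 0 0 0;0 0 0 0" --claw 5

```text
time_s: 20.05
tcp_pos: [0.5955, -0.1028, 0.1549]
ee_rot: [[-0.473, 0.881, -0.0], [0.881, 0.473, -0.0], [0.0, -0.0, -1.0]]
wrist_force: [0.6, 0.3, 0.6]
gripper_width: 0.565
gripper_force: 0.0
```

step_arm --targets "0 0 -0.3 0;0 0 -0.6 0;0 0 -1.2 0;0 0 -2 0;0 0 -2.5 0;0 0 -2.5 0;0 0 -2.5 0;2 0 -1 0;3 0 0 0;3 0 0 0;2 0 0 0;0 0 0 0"

```text
time_s: 21.05
tcp_pos: [0.547, -0.0123, 0.2824]
ee_rot: [[-0.476, 0.879, 0.002], [0.879, 0.476, 0.001], [0.0, 0.002, -1.0]]
wrist_force: [0.8, -0.6, -0.4]
gripper_width: 0.576
gripper_force: 0.0
```

```bash
python3 - <<'E'
from h import *
np.set_printoptions(precision=4,suppress=True)
s=sense();print(s["tcp_pos"],s["wrist_force"],s["joints"],s["time_s"])
c=cap("wrist");p=proj(c,[.597,-.103,.19]);print(p)
t=cap("side");q=proj(t,[.597,-.103,.175]);a,b=map(int,q);x,y=int(np.clip(p[0],70,569)),int(np.clip(p[1],70,329));print(x-70,y-70,a-40,b-40)
o=np.hstack([cv2.resize(c["frame"][y-70:y+70,x-70:x+70],(400,400),interpolation=2),cv2.resize(t["frame"][b-40:b+40,a-40:a+40],(400,400),interpolation=2)])
cv2.imwrite("pics/end.png",np.clip(o*1.4,0,255).astype(np.uint8))
E
```

```text
[ 0.547  -0.0123  0.2824] [ 0.7523 -0.6389 -0.3687] [  15.6714   11.3152   -1.1263   -0.0369  -77.4432 -167.2335] 21.05
[321.8395 278.3588]
251 208 318 55
```

View pics/end.png

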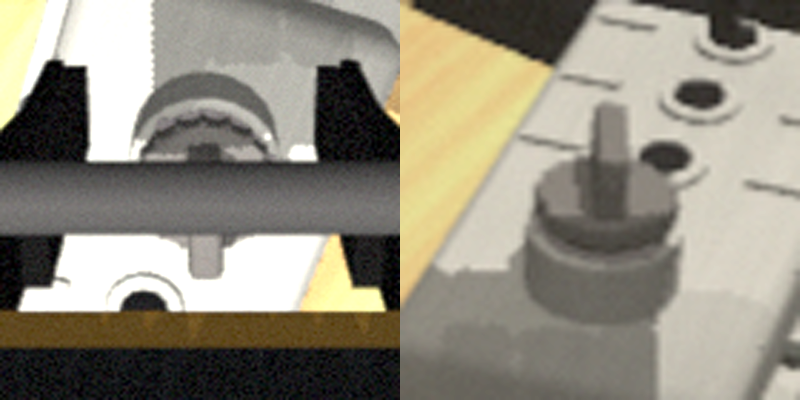

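The picture shows the cap seated low on the neck, bar upright at crop (610,160). It is still at the angle where I left it, and the gripper is clear. I hand the job in.

```bash
python3 -c "
from station import r
print(r.finish_job())"
```

```text
the job is handed in; nothing more can be done
None
```

The oil filler cap is on the neck and locked: it was turned about 71° clockwise to the stop and sprang up against the pocket roof. I let go, backed the gripper clear, and handed the job in at about 21 s with no verdict returned; the first grasp closed on nothing because the fingertips sit about 35 mm behind the reported TCP.

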